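# Free a picture frame's backing board

### The job

A picture frame lies face down on the bench, its backing board held by four wooden turn-buttons. With closed fingertips, start at the button on the short rail that carries the hanging ring and trace the inner edge of the frame in one continuous sweep without raising the fingers: past the two buttons on the long rail to the button on the opposite short rail, gently swinging each button round ahead of the fingers, in that order, until it lies along its rail and no longer reaches over the board. Leave the frame lying where it is, lift or pick up nothing, and leave the things around it alone.

Things in the scene. Friction and masses are not known exactly. Their poses are not given: they have to be found in the camera images.
- frame: dark wooden picture frame lying loose on its face, back up, 228 mm along its own x, 288 mm along its y, 0.9 kg; origin at the centre of its underside. Rails 36 mm wide, 18 mm high round an opening with inner edges at x = +-78, y = +-108 mm. A brass hanging ring lies on the short rail at +y. Turn-buttons 1 to 4 follow one another clockwise seen from above; the -x long rail has none, only a fixed lip 4 mm high
- turn_1 (a joint): angle (rad) of light wooden turn-button 1, on the ring's rail, pivot at frame x 0, y 132 mm (24 mm outside the inner edge). 0: straight across the rail, tip over the board; positive: counterclockwise from above; stops at +-1.6; +1.57: along the rail, tip to frame +x; clear of the board from about 0.97. Starts within 0.25 of 0. About 1 N at the tip turns it; it stays where it is left
- turn_2 (a joint): the same for turn-button 2, on the +x long rail, pivot at frame x 102, y 50 mm; at +1.57 its tip points to frame -y. All four buttons reach 38 mm from their upright pivot to the tip, so 14 mm overhang the board; 12 mm wide, round ends, 8 mm thick, from 19.5 to 27.5 mm above the bench
- turn_3 (a joint): the same for turn-button 3, on the +x long rail, pivot at frame x 102, y -50 mm; at +1.57 its tip points to frame -y
- turn_4 (a joint): the same for turn-button 4, on the -y short rail, pivot at frame x 0, y -132 mm; at +1.57 its tip points to frame -x
- scraper: bystander: loose scraper with a wooden handle, 171 x 37 x 18 mm, lying on the bench; origin at the centre of its underside
- tape: bystander: loose roll of masking tape, 93 mm across, 24 mm high, lying flat; origin at the centre of its underside
- small_tin: bystander: small low loose metal tin, 53 mm across, 40 mm high, near the bench's near left corner; origin at the centre of its underside
- board (a point): centre of the top of the flat grey backing board in the frame's opening: 10 mm above the bench, 8 mm below the rails' top; axes as the frame's
- plum_tin: bystander: small loose metal tin, 58 mm across, 50 mm high, beyond the frame on the left; origin at the centre of its underside

How it is judged:
By the outcome, as a careful person would: the job done as asked, in the order asked, and still so for the second after the job is handed in, with the robot touching nothing.
It also fails if it takes over 51 s, if anything falls off the work surface, if the arm or the gripper's body presses on something with over 40 N, if the wrist force passes 120 N, or if a joint passes its speed limit or range.

### The arm

A 6-joint arm with a two-finger parallel gripper is mounted at the origin on a cart in front of the work surface, level with it; the furniture and walls round the work are solid. World frame = base frame: x ahead of the robot, y to its left, z up, the work surface at z = 0. Lengths are in m, angles in rad, forces in N, time in s.
With the tool pointing down it reaches from about 0.3 to 0.775 m from the base axis. Payload 14.6 kg.
Tool frame: the origin (TCP) lies on the centre line of the jaws, within the pads' length; the fingertips stand 11 mm ahead of it and the grasp point (between the pads) lies 8 mm behind it; z points along the fingers, y is the direction in which the jaws open and shut (so a half turn about z gives the same grasp; the last joint's range is limited). The gripper opens to 94 mm and grips with 3 to 60 N. Pads are 16 mm wide; open, the fingers measure 119 mm over their backs; the gripper's body (75 mm by 177 mm) begins 78 mm behind the grasp point.
Start: joints at [-0.067, 0.3, 1.521, -0, 1.321, -0.067], TCP at [0.55, -0, 0.216] pointing down, gripper open.
Joint ranges: [-3.03, 3.03], [-0.79, 2.21], [0.23, 2.52], [-1.04, 4.18], [0, 3.07], [-2.55, 2.55]. Speed limits (rad/s): [2.22, 2.22, 2.57, 3.14, 3.14, 3.14].

### API

Orientations are given as a unit quaternion [x, y, z, w].
In Python, from rig import readout, get_image, camera_info, arm gives the robot as it stands.
- The arm moves only by the tool apply_moves, never from a script. Its argument "steps" is a list of rows, each a list of 5 numbers: the gripper command: -1 is shut, 1 is fully open, values between are in proportion, then the shift along the tool's x, y, z in units of 0.02 m (1.0 is 0.02 m), then the turn about the tool's z in units of 0.15 rad (1.0 is 0.15 rad). In form: [[gripper, dx, dy, dz, spin], ...]. A call has 1 to 12 rows; each row shifts and turns the commanded pose from where the row before left it, along the tool's axes as they then stand; what a row does not reach is not made up. A row lasts 1/10 s, in which the tool goes at most 50 mm and 8.59 degrees, less where a joint would pass 70% of its speed; a pose out of reach is approached as far as the arm can. A call with a number of a shift or a turn outside -1 to 1 is refused whole. A call with a gripper value outside its range is refused whole. The fingers move at their own pace and stop on an object; "force" is the grip in N (left out, the last holds). Time passes only in rows, so rows that do not move let the fingers close. It gives the time, the measured TCP pose, the force and the opening at its end, in the units of the state.
- readout.read_state(): the state, without advancing time (a new reading comes with each control period).
- get_image(name): name is "scene" or "side" or "wrist"; returns the picture (420x560x3 uint8, red, green, blue); there is no depth.
- camera_info(name): a dict with "fx", "fy", "cx", "cy" (pixels), "cam_to_world" (4x4, takes a point from camera to world coordinates). Camera axes: x right, y up, looking along -z (the intrinsics and any distortion apply to the point x, -y, -z); pixel columns grow to the right and rows downward; lengths in m; the calibration is good to about 2 mm. A picture is of the moment at which its call begins: read the wrist's pose just before it. camera_info takes no time and is no camera call; for the wrist camera it gives the pose at the moment of the call.
- arm.close_job(): hands the job in, once; it reports no verdict.
The state is a dict: "clock": time; "joint_pos": joint angles; "joint_velocities": joint speeds; "tau": joint torques, N m; "tcp_pos": TCP position; "orientation": TCP orientation; "contact_force": force on the tool from outside, world axes, zero at the start; "moment": the same for the moment, N m; "width": finger opening in m.
Only numpy, scipy, OpenCV 4.12 (cv2) and the standard library are available. Lean on these libraries where they do the work, as an engineer would, in place of code of your own. Each camera call takes 0.05 s, during which the arm holds its last target.

## Working session

There is one attempt and no reset: what is moved stays moved. The work goes in short steps, Python scripts to look and compute and a tool call to move; the robot and the scene stay as the last step left them, time stands still between calls to the robot, and variables do not carry over. Pictures are saved under pics/ and viewed, and the job is handed in when it is done.

Besides the shell and the picture viewer there is one more tool, called after "Request:" as name(argument=value, ...) on one line, values as JSON. apply_moves: Moves the arm, as the interface text tells. Its arguments: {"type":"object","properties":{"steps":{"type":"array"},"force":{"type":"number"}},"required":["steps"]}

```bash
ls; mkdir -p pics; python3 - <<'E'
from rig import readout,get_image,camera_info
import cv2
print(readout.read_state())
for n in("scene","side","wrist"):
    i=camera_info(n);print(n,i)
    cv2.imwrite(f"pics/{n}0.png",get_image(n)[:,:,::-1])
E
```

```text
pics
{'clock': 0.0, 'joint_pos': array([-6.66192007e-02,  3.00452845e-01,  1.52158232e+00,  5.83101371e-06,
        1.32070830e+00, -6.65953196e-02]), 'joint_velocities': array([-0.00078875,  0.00050653, -0.00011718, -0.00233107,  0.00105958,
       -0.00048557]), 'tau': array([-1.53750298e-03, -5.31805658e+01, -3.52735734e+01,  7.07558286e-02,
        2.43994006e-02, -4.79655944e-05]), 'tcp_pos': array([5.49747090e-01, 4.84992094e-06, 2.15895815e-01]), 'orientation': array([ 7.07115619e-01,  7.07097709e-01, -3.76764852e-04, -4.34911665e-04]), 'contact_force': array([-0.45590665, -0.2054315 , -0.72584873]), 'moment': array([0.00993382, 0.04825264, 0.01752515]), 'width': 0.09409074209573658}
scene {'fx': 442.1600583334343, 'fy': 442.1600583334343, 'cx': 281.05235225558, 'cy': 212.16011256151467, 'cam_to_world': array([[ 0.86507171,  0.29040586, -0.40904202,  0.1150212 ],
       [-0.50161762,  0.49175513, -0.71172794, -0.70012119],
       [-0.00554145,  0.82087839,  0.57107615,  0.70880084],
       [ 0.        ,  0.        ,  0.        ,  1.        ]])}
side {'fx': 439.71408000250705, 'fy': 439.71408000250705, 'cx': 276.32322150608945, 'cy': 212.86931429747662, 'cam_to_world': array([[ 0.68411061, -0.52556026,  0.50574607,  1.18847621],
       [ 0.72923061,  0.50679448, -0.45976305, -0.45243503],
       [-0.01467613,  0.6833343 ,  0.72995811,  0.95833242],
       [ 0.        ,  0.        ,  0.        ,  1.        ]])}
wrist {'fx': 319.0819579003735, 'fy': 319.0819579003735, 'cx': 280.7331296102227, 'cy': 204.63456191142316, 'cam_to_world': array([[ 9.99999094e-01, -1.30459380e-03,  3.30951620e-04,
         5.50713359e-01],
       [ 1.16516574e-03,  9.62206603e-01,  2.72318006e-01,
         7.85120340e-02],
       [-6.73708215e-04, -2.72317374e-01,  9.62207251e-01,
         3.83548093e-01],
       [ 0.00000000e+00,  0.00000000e+00,  0.00000000e+00,
         1.00000000e+00]])}
```

View pics/scene0.png

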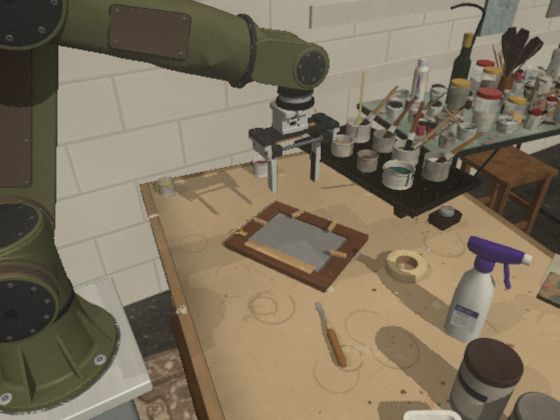

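View pics/side0.png

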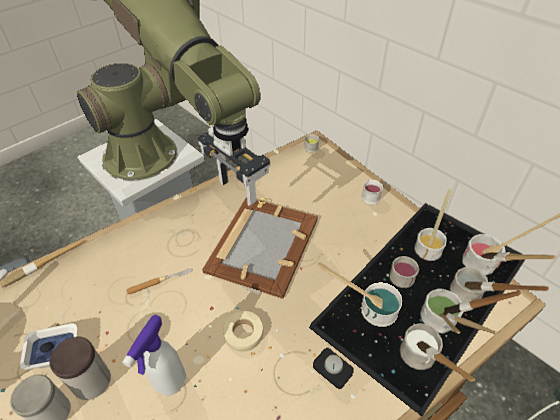

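View pics/wrist0.png

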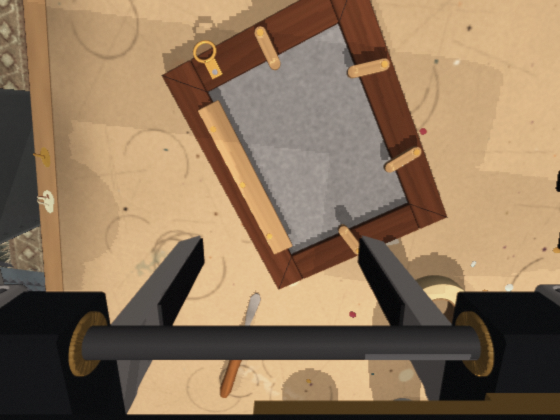

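The wrist view shows the frame turned about 25° CCW. The ring and button 1 (265,45) are at the top, buttons 2 and 3 (370,68; 403,158) on the right, and button 4 (350,238) at the bottom. I'll move and turn so the whole frame is in the wrist view.

Request:
apply_moves(steps=[[1,1,0,-0.5,-1],[1,1,0,-0.5,-1],[1,1,0,-0.5,-1],[1,1,0,-0.5,0],[1,1,0,-0.5,0],[1,0,0,0,0],[1,0,0,0,0]])

```text
clock: 0.85
tcp_pos: [0.5237, 0.0948, 0.2661]
orientation: [0.531, 0.847, -0.0, 0.0]
contact_force: [-0.6, -0.7, 0.1]
width: 0.0939
```

```bash
python3 - <<'E'
from rig import readout,get_image,camera_info
import cv2,numpy as np,pickle
i=camera_info("wrist");im=get_image("wrist");s=readout.read_state()
print(s['clock'],s['tcp_pos'],s['orientation'],s['contact_force'])
cv2.imwrite("pics/w1.png",im[:,:,::-1]);pickle.dump((i,im),open("w1.pkl","wb"))
E
```

```text
0.9 [0.52376698 0.09438923 0.26584359] [ 5.31549249e-01  8.47027298e-01 -3.10238689e-04 -2.36153221e-04] [-0.37753861 -0.67000002 -0.21795373]
```

View pics/w1.png

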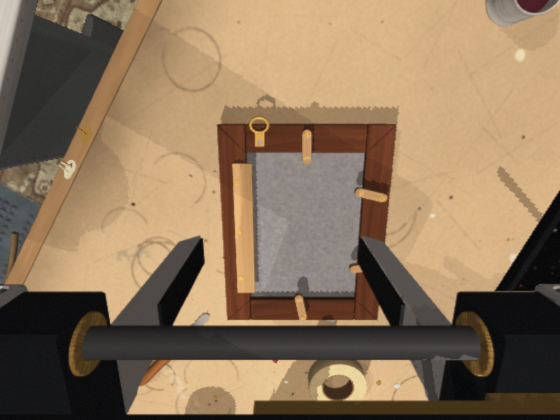

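```bash
cat > h.py <<'E'
import numpy as np
def ray(i,px,z):
    px=np.atleast_2d(px).astype(float)
    d=np.stack([(px[:,0]-i['cx'])/i['fx'],-(px[:,1]-i['cy'])/i['fy'],-np.ones(len(px))],1)
    T=i['cam_to_world'];d=d@T[:3,:3].T;o=T[:3,3]
    return (o+d*((z-o[2])/d[:,2])[:,None])[:,:2]
E
python3 - <<'E'
import pickle,cv2,numpy as np
from h import ray
i,im=pickle.load(open("w1.pkl","rb"))
hsv=cv2.cvtColor(im,cv2.COLOR_RGB2HSV)
for p in [(375,230),(240,280),(330,138),(235,145),(307,310),(240,340-30),(205,230),(410,180),(330,115),(300,145)]: print(p,im[p[1],p[0]],hsv[p[1],p[0]])
m=((hsv[:,:,2]<130)&(hsv[:,:,1]>110)&((hsv[:,:,0]<12)|(hsv[:,:,0]>170))).astype(np.uint8)*255
m=cv2.morphologyEx(m,cv2.MORPH_OPEN,np.ones((3,3)))
cv2.imwrite("pics/m1.png",m)
E
```

```text
(375, 230) [98 53 34] [  9 167  98]
(240, 280) [227 184 111] [ 19 130 227]
(330, 138) [98 54 35] [  9 164  98]
(235, 145) [104  57  36] [  9 167 104]
(307, 310) [67 37 25] [  9 160  67]
(240, 310) [117  64  41] [  9 166 117]
(205, 230) [220 185 139] [ 17  94 220]
(410, 180) [211 177 132] [ 17  95 211]
(330, 115) [159 129  94] [ 16 104 159]
(300, 145) [96 53 34] [  9 165  96]
```

View pics/m1.png

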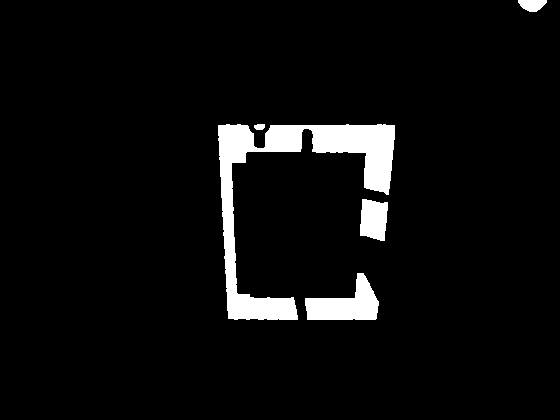

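```bash
cat >> h.py <<'E'
import cv2
def brown(im):
    hsv=cv2.cvtColor(im,cv2.COLOR_RGB2HSV)
    m=((hsv[:,:,2]<130)&(hsv[:,:,1]>110)&((hsv[:,:,0]<12)|(hsv[:,:,0]>170))).astype(np.uint8)*255
    return cv2.morphologyEx(m,cv2.MORPH_OPEN,np.ones((3,3)))
E
python3 - <<'E'
import pickle,cv2,numpy as np
from h import *
i,im=pickle.load(open("w1.pkl","rb"))
m=brown(im)[:, :450]
L=[(np.where(m[r])[0][0]-.5,r) for r in range(135,310)]
R=[(np.where(m[r])[0][-1]+.5,r) for r in list(range(132,186))+list(range(205,235))+list(range(305,316))]
Tt=[(c,np.where(m[:,c])[0][0]-.5) for c in list(range(225,248))+list(range(272,390))]
B=[(c,np.where(m[:,c])[0][-1]+.5) for c in range(235,372)]
ln=[]
for n,P in zip("LRTB",(L,R,Tt,B)):
    w=ray(i,np.array(P),.018)
    vx,vy,x,y=cv2.fitLine(w.astype(np.float32),cv2.DIST_HUBER,0,1e-4,1e-4).ravel()
    ln.append((np.array([vx,vy]),np.array([x,y]))); print(n,np.degrees(np.arctan2(vy,vx))%180)
def X(a,b):
    t=np.linalg.solve(np.stack([a[0],-b[0]],1),b[1]-a[1]); return a[1]+t[0]*a[0]
l,r,t,b=ln
c=np.array([X(l,t),X(r,t),X(r,b),X(l,b)]);print(c,[np.linalg.norm(c[k]-c[k-1]) for k in range(4)])
C=c.mean(0)
ey=c[0]+c[1]-c[2]-c[3]; ex=c[1]+c[2]-c[0]-c[3]
th=np.angle(complex(*ex)*1+complex(ey[1],-ey[0]));print("C",C,"th",th,np.degrees(th),np.angle(complex(*ex)),np.angle(complex(ey[1],-ey[0])))
R=np.array([[np.cos(th),-np.sin(th)],[np.sin(th),np.cos(th)]])
hsv=cv2.cvtColor(im,cv2.COLOR_RGB2HSV)
bm=((hsv[:,:,1]>105)&(hsv[:,:,2]>140)&(hsv[:,:,0]<22)).astype(np.uint8)*255
n,lab,st,ce=cv2.connectedComponentsWithStats(bm)
for k in range(1,n):
    if st[k][4]>60 and 215<ce[k][0]<400 and 110<ce[k][1]<325:
        ys,xs=np.where(lab==k);w=(ray(i,np.stack([xs,ys],1),.0275)-C)@R*1000
        print(st[k],np.round(w.mean(0),1),w.min(0).round(1),w.max(0).round(1),np.round(cv2.fitLine(w.astype(np.float32),cv2.DIST_L2,0,.01,.01).ravel()[:2],3))
E
```

```text
L 115.87329
R 115.72622
T 25.885942
B 25.867146
[[ 0.42328122  0.119135  ]
 [ 0.6259961   0.21750662]
 [ 0.7498864  -0.0396172 ]
 [ 0.54779845 -0.13760267]] [np.float32(0.28533974), np.float32(0.22532266), np.float32(0.28541455), np.float32(0.22459005)]
C [0.58674055 0.03985544] th 0.4508814940417263 25.83360666914389 0.4516311861784124 0.4502905281788846
[248 111  24  36 364] [-59.1 139.9] [-72.7 116.7] [-44.3 158.9] [ 0.015 -1.   ]
[302 130  10  34 297] [ -0.3 116.3] [-5.8 95.3] [  5.6 136.4] [ 0.003 -1.   ]
[ 232  164   23  130 2424] [-82.4   6.8] [-95.2 -91.9] [-69.6  94. ] [ 0.001 -1.   ]
[355 189  33  13 265] [86.3 53.3] [64.9 45.1] [107.6  61.3] [ 0.973 -0.23 ]
[350 265  12   8  69] [ 72.6 -53.8] [ 65.  -58.4] [ 80.7 -47.6] [ 0.971 -0.238]
[295 295  12  26 200] [  -3.5 -116.5] [ -11.5 -136.7] [  5.1 -95.1] [ 0.211 -0.978]
```

Request:
apply_moves(steps=[[-1,0.5,0.15,1,0],[-1,0.575,0.165,1,0],[-1,0,0,1,0],[-1,0,0,1,0],[-1,0,0,1,0],[-1,0,0,1,0],[-1,0,0,1,0],[-1,0,0,1,0],[-1,0,0,1,0],[-1,0,0,0.8,0],[-1,0,0,0.6,0],[-1,0,0,0,0]], force=20)

```text
clock: 2.1
tcp_pos: [0.5193, 0.1163, 0.0567]
orientation: [0.532, 0.847, -0.001, -0.001]
contact_force: [0.1, -0.3, 0.0]
width: 0.0019
```

```bash
cat > st.py <<'E'
import sys,cv2,numpy as np
from rig import readout,get_image,camera_info
s=readout.read_state();C=np.array([.58674,.03986]);th=.4509
R=np.array([[np.cos(th),-np.sin(th)],[np.sin(th),np.cos(th)]])
q=s['orientation']
print('t',s['clock'],'frame xy mm',((s['tcp_pos'][:2]-C)@R*1000).round(1),'tip z',(s['tcp_pos'][2]*1000-11).round(1),'yaw err',2*np.arctan2(q[1],q[0])-np.pi/2-th,'F',s['contact_force'].round(1),'w',s['width'])
for a in sys.argv[1:]:
    n,f=a.split(':'); im=get_image(n)
    if n!='wrist':
        # crop around frame
        i=camera_info(n);T=i['cam_to_world'];p=T[:3,:3].T@(np.array([*C,.02])-T[:3,3]);u=int(i['cx']+i['fx']*p[0]/-p[2]);v=int(i['cy']-i['fy']*p[1]/-p[2])
        im=cv2.resize(im[max(0,v-75):v+75,max(0,u-100):u+100],None,fx=4,fy=4,interpolation=cv2.INTER_CUBIC)
    cv2.imwrite(f"pics/{f}.png",im[:,:,::-1])
E
python3 st.py wrist:w2 side:s2
```

```text
t 2.1 frame xy mm [-27.4  98.2] tip z 45.7 yaw err -0.0016226449340017157 F [ 0.1 -0.3  0. ] w 0.001943941578937144
```

View pics/w2.png

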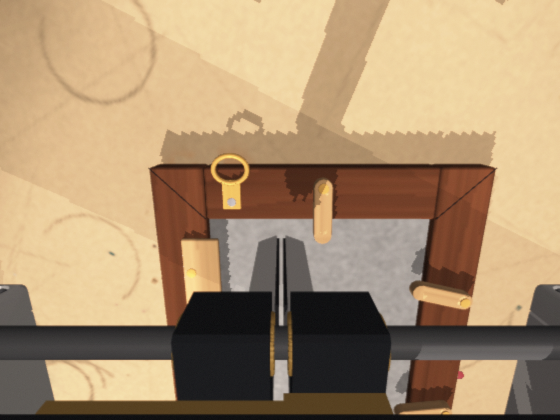

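View pics/s2.png

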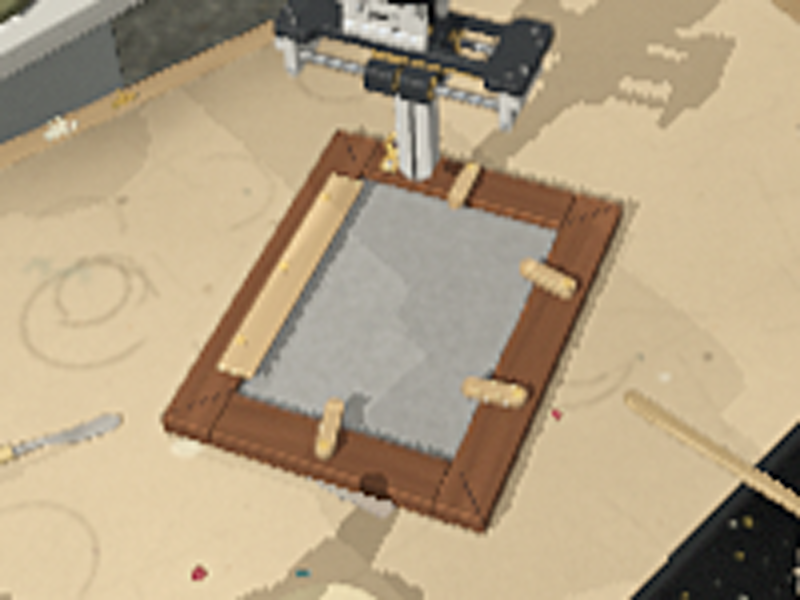

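w2 shows the closed fingers at about (280,240), left of button 1 (323,212). The top outer edge is at row ~167, with corners (152,167) and (494,168). I'll cross-check the pose from this closer view.

```bash
python3 - <<'E'
from rig import camera_info
import cv2,numpy as np
from h import *
i=camera_info("wrist");im=cv2.imread("pics/w2.png")[:,:,::-1].copy()
C=np.array([.58674,.03986]);th=.4509
R=np.array([[np.cos(th),-np.sin(th)],[np.sin(th),np.cos(th)]])
m=brown(im)
F=lambda P,z:(ray(i,np.array(P),z)-C)@R*1000
T=F([(c,np.where(m[:,c])[0][0]-.5) for c in range(360,485)],.018)
print('top y',T[:,1].mean(),T[:,1].std(),np.polyfit(T[:,0],T[:,1],1))
Rr=F([(np.where(m[r,:505])[0][-1]+.5,r) for r in range(180,280)],.018);print('right x',Rr[:,0].mean(),Rr[:,0].std())
Ll=F([(np.where(m[r])[0][0]-.5,r) for r in range(180,280)],.018);print('left x',Ll[:,0].mean(),Ll[:,0].std())
hsv=cv2.cvtColor(im,cv2.COLOR_RGB2HSV)
bm=((hsv[:,:,1]>105)&(hsv[:,:,2]>140)&(hsv[:,:,0]<22)).astype(np.uint8)
n,lab,st,ce=cv2.connectedComponentsWithStats(bm)
for k in range(1,n):
    if st[k][4]>150:
        ys,xs=np.where(lab==k);w=F(np.stack([xs,ys],1),.0275)
        print(st[k],np.round(w.mean(0),1),w.min(0).round(1),w.max(0).round(1))
E
```

```text
top y 144.67042529008796 0.2513592778293064 [-2.32026341e-03  1.44825015e+02]
right x 106.84520114472326 9.816046673072663
left x -109.78826898617046 3.7113187495514937
[ 210  146   45   64 1192] [-57.  139.9] [-70.4 117.2] [-42.6 157.6]
[162 148  34  16 223] [-89.2 152. ] [-100.   147.2] [-79.  156.4]
[471 176  19  36 386] [102.6 126.2] [ 97.3 115.8] [107.5 138.9]
[ 314  180   19   63 1052] [  1.4 115.8] [-4.3 94.1] [  7.1 136.3]
[ 180  239   41   65 1698] [-79.9  78. ] [-93.7  47.6] [-68.1  96.3]
[158 248  12  77 169] [-108.    58.9] [-108.8   30.3] [-106.4   89.8]
[413 286  60  27 889] [88.4 52. ] [66.8 40.2] [109.5  61.1]
[ 55 371 122  30 166] [-142.8  -34.9] [-202.7  -38.8] [-107.7  -11.2]
[400 408  52   6 221] [ 92.2 -50.1] [ 68.8 -52. ] [109.3 -47. ]
```

Request:
apply_moves(steps=[[-1,0,0,0.6,0],[-1,0,0,0.585,0],[-1,0,0,0,0],[-1,0,0,0,0]])

```text
clock: 2.6
tcp_pos: [0.5199, 0.117, 0.0345]
orientation: [0.532, 0.847, -0.0, -0.0]
contact_force: [-0.4, 0.1, -0.5]
width: 0.0003
```

```bash
python3 st.py
```

```text
t 2.6 frame xy mm [-26.6  98.6] tip z 23.5 yaw err -0.0008641920288476324 F [-0.4  0.1 -0.5] w 0.00027051057370997076
```

Request:
apply_moves(steps=[[-1,0,0.15,0.07,0],[-1,0,0.15,0,0],[-1,0,0.15,0,0],[-1,0,0.17,0,0],[-1,0.01,0.17,0,0],[-1,0.02,0.16,0,0]])

```text
clock: 3.2
tcp_pos: [0.5372, 0.1258, 0.0334]
orientation: [0.532, 0.847, -0.0, 0.0]
contact_force: [-0.0, -1.5, 0.6]
width: 0.0005
```

```bash
python3 st.py wrist:w3
```

```text
t 3.2 frame xy mm [-7.1 99. ] tip z 22.4 yaw err -0.0009437821105697242 F [-0.  -1.5  0.6] w 0.0005321334333494263
```

View pics/w3.png

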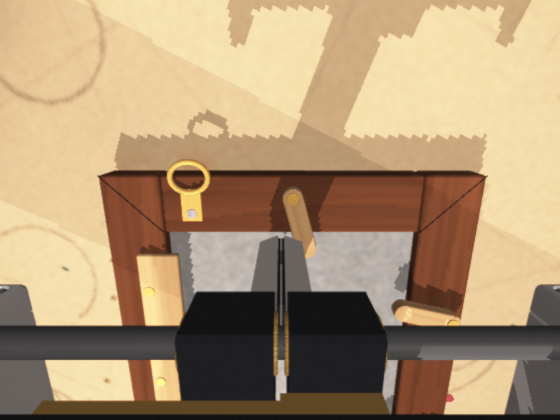

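Contact works: button 1 (295,200→312,250) is turning, and the force is about 1.5 N. Continuing.

Request:
apply_moves(steps=[[-1,0.03,0.17,0,0],[-1,0.045,0.17,0,0],[-1,0.055,0.17,0,0],[-1,0.12,0.13,0,0],[-1,0.12,0.13,0,0],[-1,0.12,0.12,0,0],[-1,0.14,0.08,0,0],[-1,0.14,0.08,0,0],[-1,0.02,0.12,0,0],[-1,0,0,0,0]])

```text
clock: 4.25
tcp_pos: [0.5511, 0.1505, 0.0333]
orientation: [0.531, 0.847, -0.0, -0.0]
contact_force: [0.1, -0.2, 0.3]
width: 0.0006
```

```bash
python3 st.py wrist:w4
```

```text
t 4.25 frame xy mm [ 16.1 115.1] tip z 22.3 yaw err -0.000661555551441928 F [ 0.1 -0.2  0.3] w 0.0005882268697295948
```

View pics/w4.png

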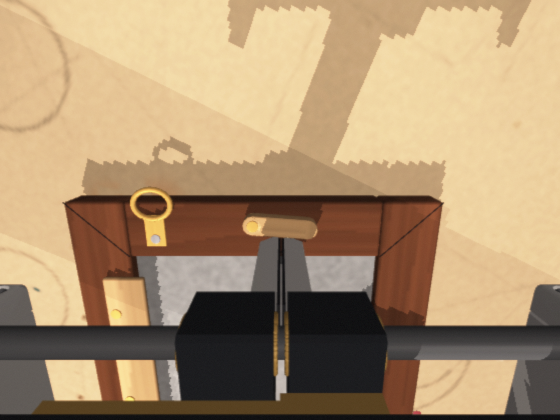

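Button 1 now lies along its rail at (250,227)→(315,228). On to the corner.

Request:
apply_moves(steps=[[-1,-0.08,0.3,0,0],[-1,-0.08,0.3,0,0],[-1,-0.2,0.27,0,0],[-1,-0.2,0.27,0,0],[-1,-0.2,0.27,0,0],[-1,-0.12,0.25,0,0],[-1,-0.12,0.25,0,0],[-1,-0.12,0.25,0,0],[-1,-0.12,0.25,0,0],[-1,-0.15,0.02,0,0],[-1,-0.15,0,0,0],[-1,-0.1,0,0,0]])

```text
clock: 5.5
tcp_pos: [0.6091, 0.1415, 0.0333]
orientation: [0.532, 0.847, -0.0, -0.0]
contact_force: [-0.3, 0.2, -0.4]
width: 0.0005
```

```bash
python3 st.py wrist:w5 side:s5
```

```text
t 5.5 frame xy mm [64.4 81.7] tip z 22.3 yaw err -0.0009942442459111578 F [-0.3  0.2 -0.4] w 0.0005069376683653402
```

View pics/w5.png

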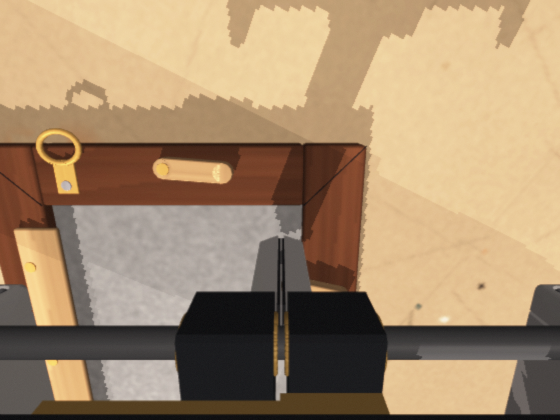

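View pics/s5.png

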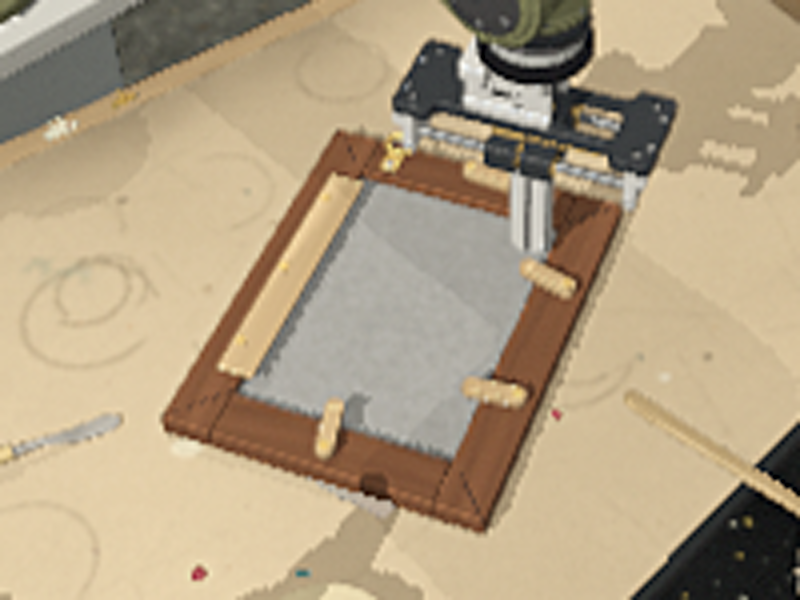

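Side view: the frame hasn't moved, and the fingers at (530,240) are just above button 2 (548,278). Now sweeping button 2.

Request:
apply_moves(steps=[[-1,-0.18,0,0,0],[-1,-0.18,0,0,0],[-1,-0.18,0,0,0],[-1,-0.18,0,0,0],[-1,-0.18,0,0,0],[-1,-0.16,0,0,0],[-1,-0.16,0.01,0,0],[-1,-0.16,0.02,0,0],[-1,-0.17,0.03,0,0],[-1,-0.17,0.05,0,0],[-1,-0.17,0.06,0,0]])

```text
clock: 6.7
tcp_pos: [0.6289, 0.1091, 0.0335]
orientation: [0.532, 0.847, 0.0, 0.0]
contact_force: [-1.1, 1.3, 0.5]
width: 0.0003
```

```bash
python3 st.py side:s6
```

```text
t 6.7 frame xy mm [68.2 43.9] tip z 22.5 yaw err -0.0009110589218709886 F [-1.1  1.3  0.5] w 0.0002548596709412074
```

View pics/s6.png

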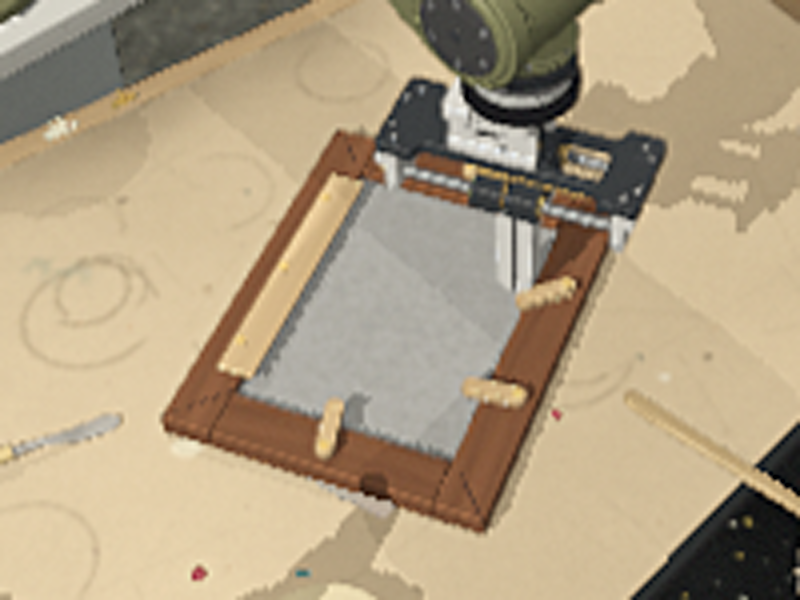

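Request:
apply_moves(steps=[[-1,-0.13,0.12,0,0],[-1,-0.13,0.12,0,0],[-1,-0.13,0.12,0,0],[-1,-0.09,0.15,0,0],[-1,-0.09,0.15,0,0],[-1,-0.15,0.02,0,0],[-1,-0.2,0,0,0]])

```text
clock: 7.45
tcp_pos: [0.649, 0.0986, 0.0333]
orientation: [0.531, 0.847, 0.0, -0.0]
contact_force: [-0.9, -0.3, 0.5]
width: 0.0005
```

```bash
python3 st.py side:s7
```

```text
t 7.45 frame xy mm [81.6 25.7] tip z 22.3 yaw err -0.0006027612748648603 F [-0.9 -0.3  0.5] w 0.00047509687062555233
```

View pics/s7.png

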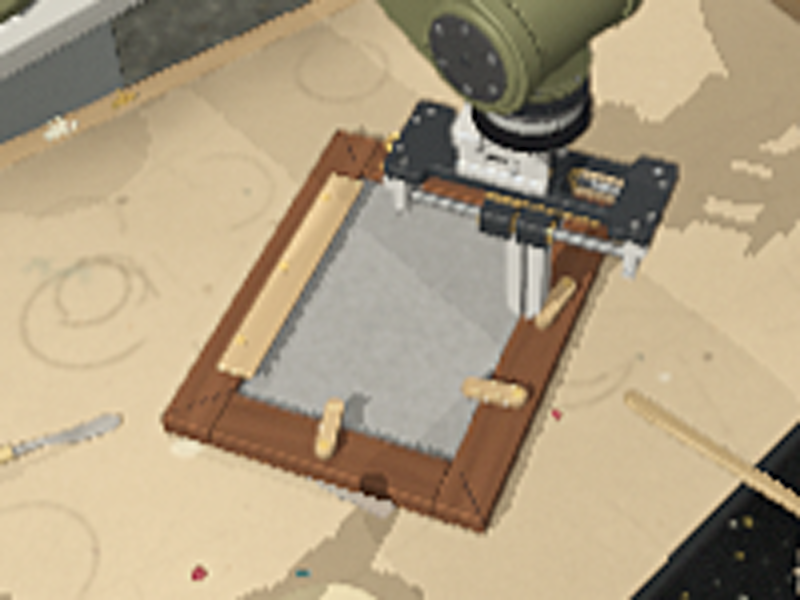

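Button 2 is still a few degrees short of the rail line, so I'll nudge about 2.5 mm further out as I pass. Then back to the inner edge and on to button 3.

Request:
apply_moves(steps=[[-1,-0.05,0.13,0,0],[-1,-0.15,0,0,0],[-1,-0.25,-0.2,0,0],[-1,-0.25,-0.2,0,0],[-1,-0.25,-0.2,0,0],[-1,-0.25,-0.2,0,0],[-1,-0.25,-0.2,0,0],[-1,-0.22,0,0,0],[-1,-0.22,0,0,0],[-1,-0.22,0,0,0],[-1,-0.22,0,0,0]])

```text
clock: 8.6
tcp_pos: [0.6537, 0.0488, 0.0333]
orientation: [0.531, 0.847, 0.0, 0.0]
contact_force: [0.6, 0.5, 0.7]
width: 0.0006
```

```bash
python3 st.py side:s8
```

```text
t 8.6 frame xy mm [ 64.2 -21.1] tip z 22.3 yaw err -0.0007983315266428259 F [0.6 0.5 0.7] w 0.0005600647820720983
```

View pics/s8.png

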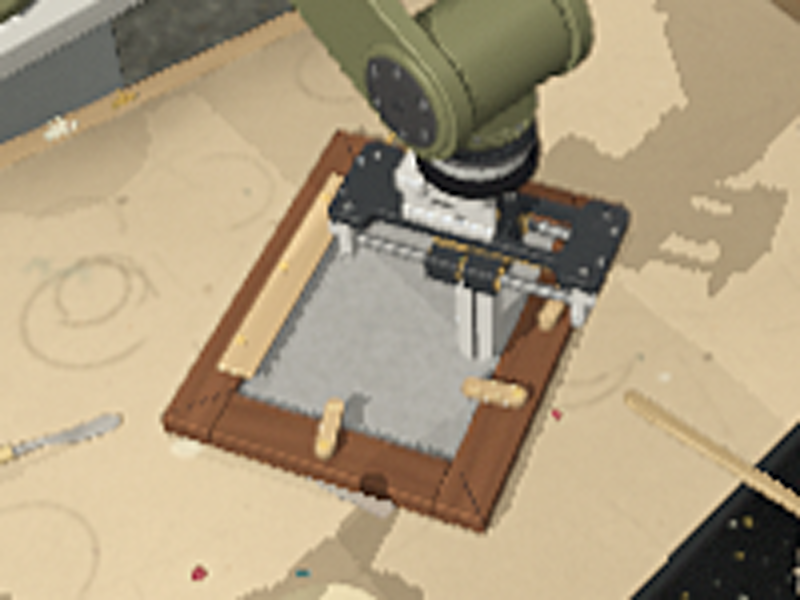

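Request:
apply_moves(steps=[[-1,-0.18,0,0,0],[-1,-0.18,0,0,0],[-1,-0.19,0,0,0],[-1,-0.19,0.01,0,0],[-1,-0.17,0.01,0,0],[-1,-0.17,0.01,0,0],[-1,-0.17,0.02,0,0],[-1,-0.17,0.03,0,0],[-1,-0.17,0.05,0,0],[-1,-0.17,0.07,0,0]])

```text
clock: 9.65
tcp_pos: [0.6726, 0.0189, 0.0334]
orientation: [0.532, 0.847, 0.0, 0.0]
contact_force: [-0.5, 1.2, 0.6]
width: 0.0009
```

```bash
python3 st.py wrist:w9 side:s9
```

```text
t 9.65 frame xy mm [ 68.2 -56.3] tip z 22.4 yaw err -0.0008926889960003126 F [-0.5  1.2  0.6] w 0.0008504030718490025
```

View pics/w9.png

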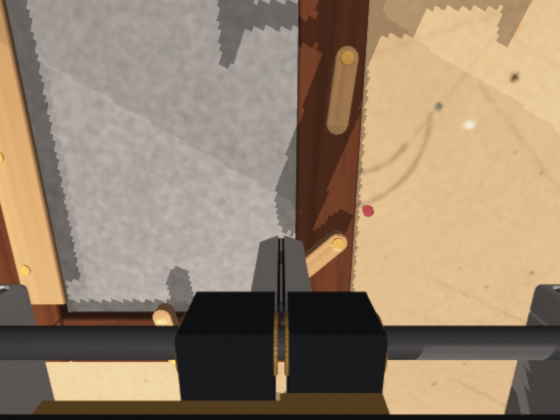

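View pics/s9.png

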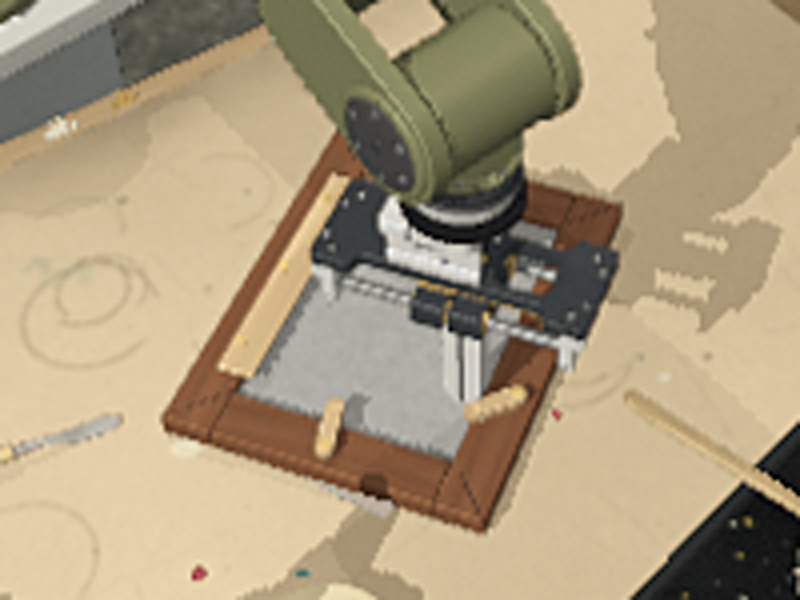

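Button 2 (348,56→338,128) is within about 5° of the rail. For button 3 I'll use the same arc, ending 3 mm further out.

Request:
apply_moves(steps=[[-1,-0.13,0.12,0,0],[-1,-0.13,0.12,0,0],[-1,-0.13,0.12,0,0],[-1,-0.09,0.15,0,0],[-1,-0.09,0.15,0,0],[-1,-0.15,0.09,0,0],[-1,-0.15,0.08,0,0],[-1,-0.1,0,0,0]])

```text
clock: 10.55
tcp_pos: [0.696, 0.0086, 0.0333]
orientation: [0.532, 0.847, 0.0, 0.0]
contact_force: [0.2, 0.2, 0.1]
width: 0.0004
```

```bash
python3 st.py side:s10
```

```text
t 10.55 frame xy mm [ 84.7 -75.7] tip z 22.3 yaw err -0.0009472067940589635 F [0.2 0.2 0.1] w 0.0003687210706767629
```

View pics/s10.png

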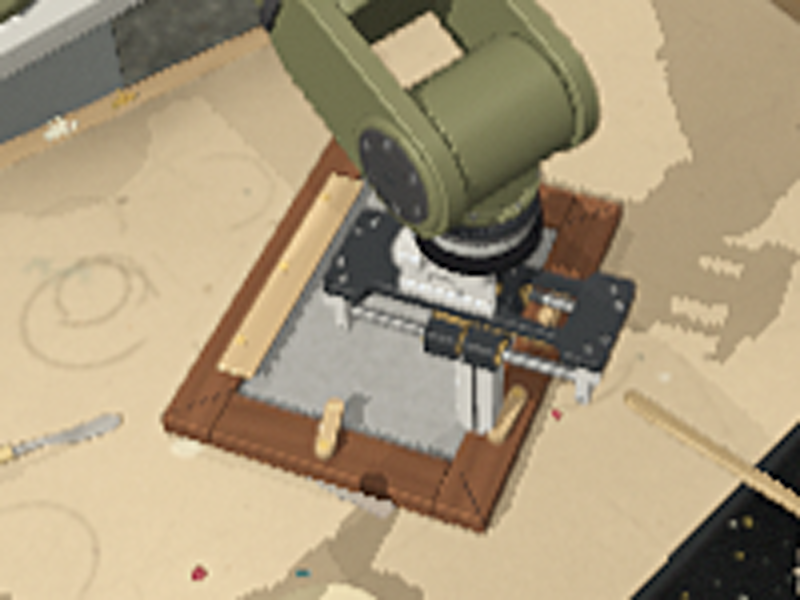

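Request:
apply_moves(steps=[[-1,-0.2,-0.21,0,0],[-1,-0.2,-0.21,0,0],[-1,-0.2,-0.21,0,0],[-1,-0.2,-0.21,0,0],[-1,-0.2,-0.21,0,0],[-1,-0.02,-0.3,0,0],[-1,-0.02,-0.3,0,0],[-1,-0.02,-0.3,0,0],[-1,-0.02,-0.3,0,0],[-1,-0.02,-0.3,0,0],[-1,-0.01,-0.2,0,0],[-1,0,-0.2,0,0]])

```text
clock: 11.8
tcp_pos: [0.652, -0.037, 0.0334]
orientation: [0.532, 0.847, 0.0, 0.0]
contact_force: [0.6, 0.1, -0.0]
width: 0.0003
```

```bash
python3 st.py wrist:w11 side:s11
```

```text
t 11.8 frame xy mm [ 25.3 -97.6] tip z 22.4 yaw err -0.0009574629414454416 F [ 0.6  0.1 -0. ] w 0.00025110447027289803
```

View pics/w11.png

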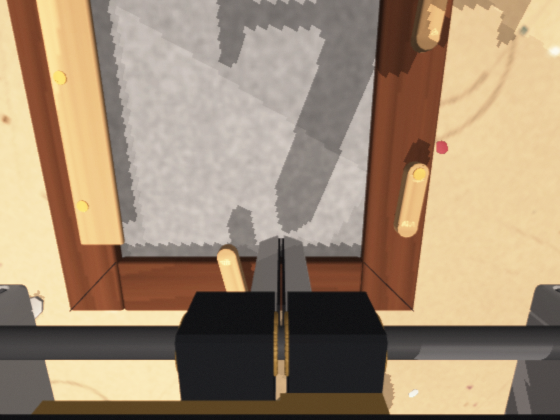

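View pics/s11.png

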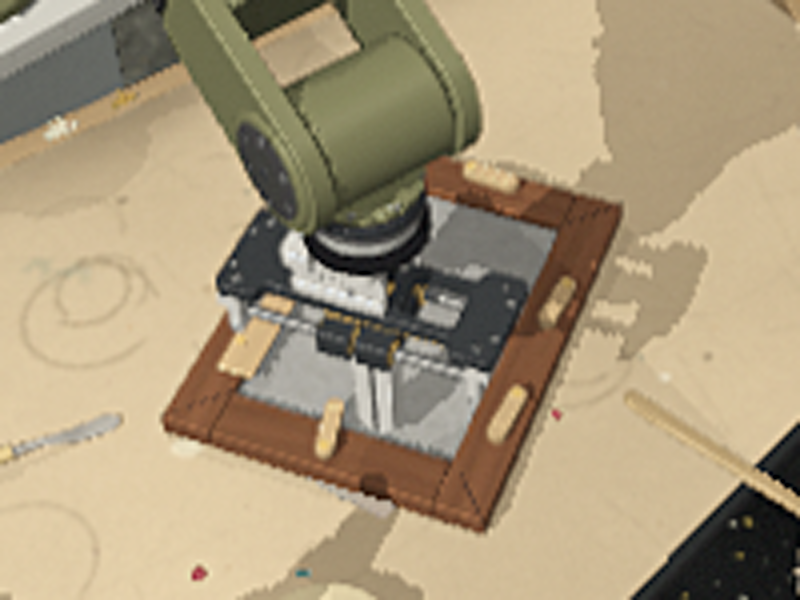

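Buttons 1–3 all lie along their rails and the frame hasn't moved. Now button 4.

Request:
apply_moves(steps=[[-1,-0.01,-0.16,0,0],[-1,-0.01,-0.16,0,0],[-1,-0.01,-0.16,0,0],[-1,-0.01,-0.16,0,0],[-1,-0.01,-0.16,0,0],[-1,-0.03,-0.17,0,0],[-1,-0.05,-0.17,0,0],[-1,-0.07,-0.17,0,0],[-1,-0.12,-0.13,0,0],[-1,-0.12,-0.13,0,0],[-1,-0.12,-0.13,0,0]])

```text
clock: 13.0
tcp_pos: [0.6263, -0.062, 0.0333]
orientation: [0.532, 0.847, -0.0, -0.0]
contact_force: [-1.2, 1.4, 1.8]
width: 0.0002
```

```bash
python3 st.py side:s12
```

```text
t 13.0 frame xy mm [  -8.7 -108.9] tip z 22.3 yaw err -0.0009408425841510026 F [-1.2  1.4  1.8] w 0.00022454322285020976
```

View pics/s12.png

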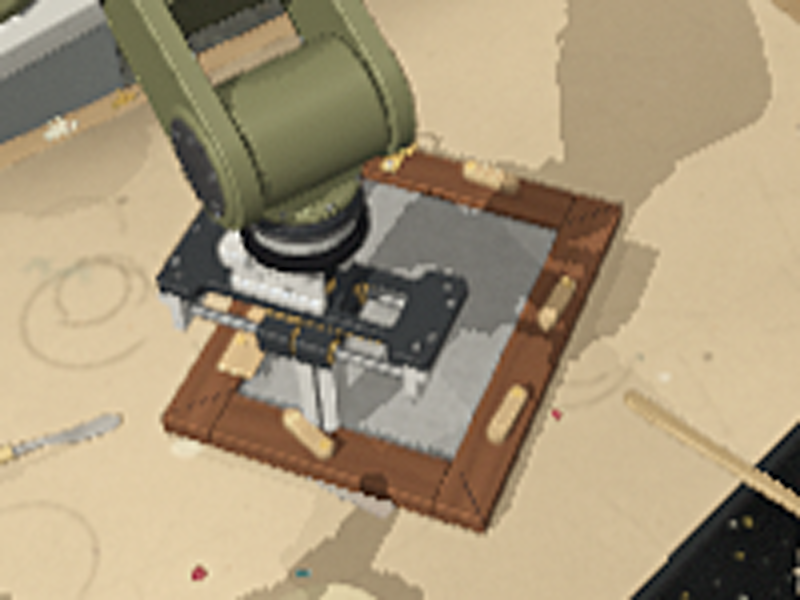

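Request:
apply_moves(steps=[[-1,-0.15,-0.08,0,0],[-1,-0.15,-0.08,0,0],[-1,-0.05,-0.12,0,0],[-1,-0.05,-0.12,0,0],[-1,0,0,0,0]])

```text
clock: 13.55
tcp_pos: [0.6227, -0.0723, 0.0334]
orientation: [0.532, 0.847, 0.0, -0.0]
contact_force: [-1.3, 2.6, -0.2]
width: 0.0005
```

```bash
python3 st.py side:s13
```

```text
t 13.55 frame xy mm [ -16.5 -116.6] tip z 22.4 yaw err -0.0009058872825115638 F [-1.3  2.6 -0.2] w 0.000501358600990768
```

View pics/s13.png

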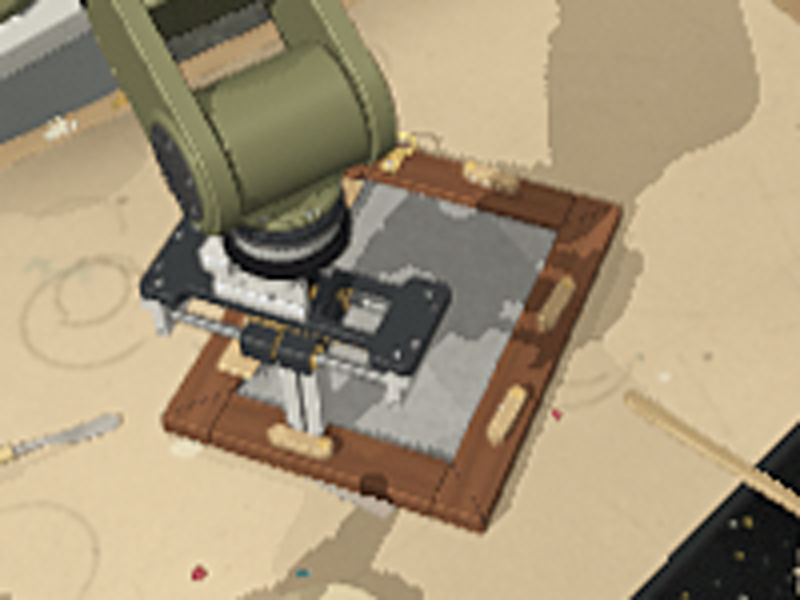

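Button 4 is along its rail too. Backing off the button, then lifting straight up to look.

Request:
apply_moves(steps=[[-1,0.2,0,0,0],[-1,0.3,0,0,0],[-1,0.3,0,-0.3,0],[-1,0,0,-0.8,0],[-1,0,0,-1,0],[-1,0.5,0,-1,0],[-1,1,0,-1,0],[-1,1,0,-1,0],[-1,1,0,-1,0],[-1,1,0,-1,0],[-1,1,0,-1,0],[-1,1,0,-1,0]])

```text
clock: 14.8
tcp_pos: [0.5588, 0.0598, 0.2178]
orientation: [0.531, 0.847, 0.0, 0.001]
contact_force: [-0.1, 0.4, 0.0]
width: 0.0007
```

Request:
apply_moves(steps=[[-1,1,-1,-1,0],[-1,1,-1,-1,0],[-1,1,-1,-1,0],[-1,0,0,0,0],[-1,0,0,0,0]])

```text
clock: 15.3
tcp_pos: [0.4792, 0.0871, 0.2766]
orientation: [0.531, 0.847, 0.001, 0.001]
contact_force: [-0.2, -0.2, -0.6]
width: 0.0006
```

```bash
python3 st.py wrist:w14 side:s14; python3 - <<'E'
from rig import camera_info,get_image
import cv2,numpy as np
from h import *
i=camera_info("wrist");im=get_image("wrist")
C=np.array([.58674,.03986]);th=.4509
R=np.array([[np.cos(th),-np.sin(th)],[np.sin(th),np.cos(th)]])
F=lambda P,z:(ray(i,np.array(P),z)-C)@R*1000
hsv=cv2.cvtColor(im,cv2.COLOR_RGB2HSV)
bm=((hsv[:,:,1]>105)&(hsv[:,:,2]>110)&(hsv[:,:,0]<22)).astype(np.uint8)
n,lab,st,ce=cv2.connectedComponentsWithStats(bm)
for k in range(1,n):
    if 80<st[k][4]<3000:
        ys,xs=np.where(lab==k);w=F(np.stack([xs,ys],1),.0275)
        print(st[k],w.mean(0).round(1),w.min(0).round(1),w.max(0).round(1),np.round(cv2.fitLine(w.astype(np.float32),cv2.DIST_L2,0,.01,.01).ravel()[:2],3))
s=get_image("scene");cv2.imwrite("pics/sc14.png",s[:,:,::-1])
E
```

```text
t 15.3 frame xy mm [-76.2  89.3] tip z 265.6 yaw err -0.000417509449921194 F [-0.2 -0.2 -0.6] w 0.0006003526713864186
[255 121  19  12 111] [-97.7 151.1] [-108.3  145.5] [-85.5 159.1] [0.978 0.209]
[283 122  21  34 396] [-60.9 139. ] [-72.8 116.4] [-47.3 157.8] [ 0.065 -0.998]
[251 133  10 131 440] [-110.1   33.8] [-116.6  -36.9] [-103.6  144.3] [ 0.009 -1.   ]
[269 135   9  21 122] [-84.8 129.3] [-90.8 116.4] [-80.5 141.8] [ 0.058 -0.998]
[ 397  135   29  128 1397] [97.1 87.8] [ 76.5 -35.3] [117.6 141.8] [ 0.092 -0.996]
[335 139  62  12 565] [ 31.9 130.5] [ -6.1 122.9] [ 72.8 136.8] [1.    0.015]
[312 159  83   2  98] [ 24.9 110.2] [-35. 110.] [ 71.7 111.3] [1.    0.007]
[ 264  171   21   68 1339] [-84.2  49.5] [-99.    1.3] [-71.1  95.5] [0.024 1.   ]
[ 19 237  10  47 147] [-440.4  -32.5] [-456.   -68.7] [-427.5    2.8] [0.35  0.937]
[382 266  28  59 359] [100.6 -78.7] [  77.4 -138. ] [108.8 -41.6] [0.075 0.997]
[284 327   5  50 142] [ -67.6 -193.6] [ -70.5 -234.4] [ -64.3 -143.3] [0.016 1.   ]
[274 329   4  47 144] [ -84.2 -193.6] [ -86.4 -232.5] [ -81.5 -146.9] [ 0.007 -1.   ]
[166 374  13  14 118] [-249.5 -244.6] [-260.2 -256.2] [-240.  -230.5] [0.601 0.799]
[ 55 400 126   1 126] [-342.7 -282.5] [-444.9 -282.5] [-240.5 -282.5] [ 1. -0.]
```

View pics/w14.png

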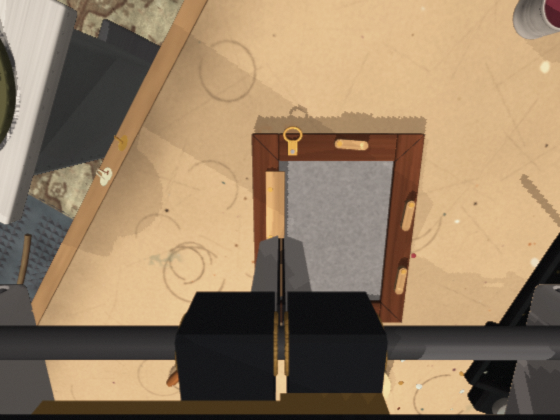

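View pics/s14.png

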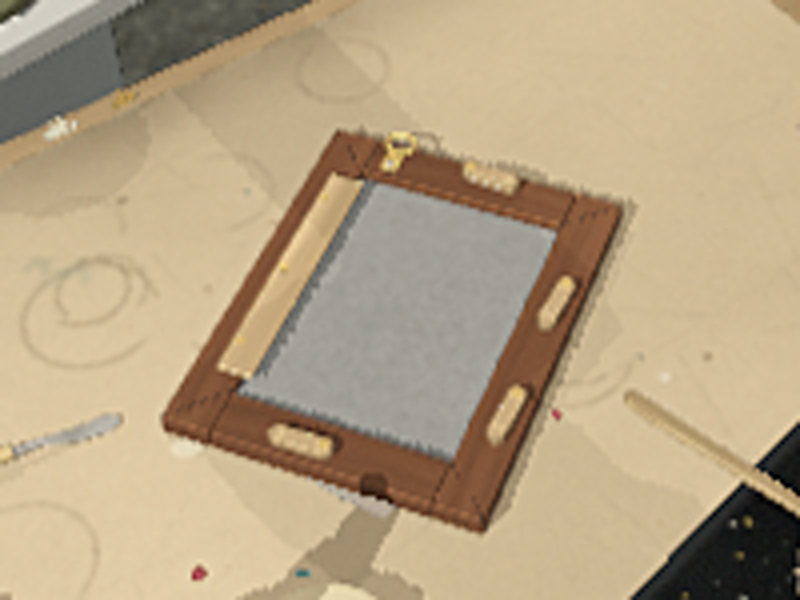

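The side view shows all four buttons along their rails: (490,178), (558,302), (508,414) and (300,440). The frame corners are at the same pixels as before, and nothing around it has moved. Handing in.

```bash
python3 -c "
from rig import arm
print(arm.close_job())"
```

```text
the job is handed in; nothing more can be done
None
```

All four turn-buttons now lie along their rails, clear of the board. I swung them in order 1 → 2 → 3 → 4 in one continuous sweep with closed fingertips about 22 mm above the bench. Then I backed off, lifted clear and handed in. The arm's clock was at about 15.5 s of the 51 s allowed.

**Last checks:**
- **Buttons:** the final side view shows none reaching over the board. Button 2 was about 5° short of its rail line, judged by eye mid-sweep after an extra nudge; it is well clear of the board.
- **Frame and nearby things:** by eye, the frame's corners are at the same pixels as before the sweep, and the scraper hadn't visibly moved. The tape and tins were mostly outside the last views I checked; the arm never went near them.
- **Forces:** the largest wrist force I read was about 3 N, at the end of each move rather than continuously.
- **Disagreements:** two wrist-camera views differed by 1–2 mm on the frame's position, which the sweep tolerated. My final colour-mask measurement merged some buttons with the rails, so I relied on the pictures for their angles.

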